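Move the label roll to the other fold-down hook

TASK

The label roll has to move over to the other rail of the bench organiser. Fold that rail's empty hook down until it is fully open against its stop, hang the roll on it behind the upturned tip and let go, then fold the emptied hook up flat so that nobody catches a sleeve on it. The hook carriers are held on their rails only by a finger-tight screw, at heights nobody has measured: feel for them, never push them up or down their rails, and leave the things on the bench where they are.

Things in the scene. Friction and masses are not known exactly. Their poses are not given: they have to be found in the camera images.
- board: White perforated-steel bench organiser, fixed: upright 300 mm wide, 4 mm thick, top at z = 0.214, on a grey foot plate 8 mm high that reaches 115 mm in front of it. Origin: middle of the upright's front face, at bench level. x points into the board (away from the robot), y to its left, z up. Two upright rails are screwed to it about 170 mm apart; either may be the one with the roll.
- rail_used: Slotted aluminium rail, 24 mm wide, z 0.018 to 0.212, whose hook holds the roll at the start. Origin: middle of its FRONT face, at bench level; axes as the board's. A black hook carrier 30 mm wide sits centred on it and stands 26 mm proud of that face. The hinge pin is level, along y, 18 mm in front of that face; its HEIGHT is not measured: z = 0.155 to 0.200, different on each rail.
- rail_spare: The other rail, the same, with the same carrier and hook, empty and folded up at the start. Origin and axes as rail_used; pin 18 mm in front of its front face, height unknown, z = 0.155 to 0.200. The hook lies centred on the rail (y = 0); touching the end of its folded arm from above tells the pin's height.
- hook_spare (a joint): Angle of the empty hook, rad: 0 folded flat, arm straight up; grows as it comes forward and down; 1.571 open, level, pointing to the rail's -x, at a hard stop. Arm: steel bar 12 mm wide (y), 6 mm thick, centred on the pin, its end 80 mm from the pin. Stiff friction hinge, about 0.35 N m: it stays where left and must be pushed home at both ends. Starts at 0 to 0.15.
- hook_used (a joint): Angle of the hook that holds the roll at first: built the same, same zero and sense, starts open (1.571). On both hooks the last 8 mm of the arm carry an orange-capped tip that stands 8 mm above the bar's upper face when open (and points to the rail when folded).
- carrier_spare (a joint): How far the carrier of rail_spare has slipped along its rail from where it was clamped (m, + up, 0 at the start; tells nothing of its height). Friction holds it against about 24 N up or down; beyond that it slides.
- carrier_used (a joint): The same for the carrier of rail_used.
- label_roll: White roll of labels, 66 mm in diameter, 30 mm wide, brown core with a 26 mm bore right through; 70 to 140 g. Origin: its centre; x along its axis (level, along the hook arm). Hanging on an open hook its bore rests on the arm: its centre is 8 to 9 mm below the pin and 40 to 76 mm in front of the rail's front face. Can be taken from above across its diameter.
- dropper: Brown dropper bottle with black bulb, 33 mm across, 102 mm tall, standing in front of the board. Origin: centre of its underside. Leave it.
- caps: Small white box with clear lid, 85 x 108 x 40 mm, in front of the board. Origin: centre of its underside. Leave it.
- marker: Black-capped white marker pen, 17 x 135 x 16 mm, lying in front of the board. Origin: centre of its underside. Leave it.

How it is judged:
On the way, in this order (a step that is already met when the one before it is completed fails the run):
1. the empty hook is folded down to its stop (within 0.04 rad) while the roll still hangs on the other (value of joint hook_spare above 1.53 rad and horizontal distance between label_roll and rail_used below 0.085 m), for 0.2 s.
2. the roll hangs on that hook, behind its tip, released and at rest (value of joint hook_spare above 1.53 rad and x of label_roll in the frame of rail_spare between -0.082 and -0.034 m and y of label_roll in the frame of rail_spare between -0.01 and 0.01 m and z of label_roll in the frame of rail_spare between 0.135 and 0.205 m and angle between the x axis of label_roll and the x axis of rail_spare, either way round below 0.2 rad and contact force between the fingers and label_roll below 0.05 N and linear speed of label_roll below 0.03 m/s), for 0.3 s.
3. the emptied hook is folded up flat (within 0.05 rad) (value of joint hook_used below 0.05 rad), for 0.2 s.
At the end, for the whole second after the job is handed in: the roll hangs at rest on the hook that was empty, behind its tip, released, that hook open to its stop (within 0.04 rad); the other hook folded flat (within 0.05 rad) (all of step 2 and value of joint hook_used below 0.05 rad); the robot touches nothing.
It fails at once if the carrier of the empty hook is shoved more than 2.5 mm up or down its rail (value of joint carrier_spare above 0.0025 m or value of joint carrier_spare below -0.0025 m).
It fails at once if the carrier of the roll's first hook is shoved more than 2.5 mm up or down its rail (value of joint carrier_used above 0.0025 m or value of joint carrier_used below -0.0025 m).
It fails at once if the dropper bottle, the cap box or the marker is moved more than 15 mm (distance of any of dropper, caps, marker from where it was at the start of the episode above 0.015 m).
It also fails if it takes over 72 s, if anything falls off the work surface, if the arm or the gripper's body presses on something with over 40 N, if the wrist force passes 120 N, or if a joint passes its speed limit or range.

ROBOT

A 7-joint arm with a two-finger parallel gripper is mounted at the origin on the work surface; the furniture and walls round the work are solid. World frame = base frame: x ahead of the robot, y to its left, z up, the work surface at z = 0. Lengths are in m, angles in rad, forces in N, time in s.
With the tool pointing down it reaches from about 0.425 to 0.875 m from the base axis. Payload 4.7 kg.
Tool frame: the origin (TCP) lies midway between the tips of the shut fingers; the grasp point (between the pads) lies 19 mm behind it; z points along the fingers, y is the line along which they close (so a half turn about z gives the same grasp; the last joint's range is limited). The gripper opens to 87 mm and grips with 3 to 60 N. Pads are 19 mm wide; open, the fingers measure 117 mm over their backs; the gripper's body (75 mm by 190 mm) begins 51 mm behind the grasp point.
Start: joints at [-1.101, 0.321, -0.07, 1.45, 0.023, 1.371, -0.057], TCP at [0.286, 0.584, 0.223] pointing down, gripper open.
Joint ranges: [-2.86, 2.86], [-0.3, 2.09], [-1.38, 1.24], [0.06, 2.45], [-1.56, 4.7], [0.09, 2.05], [-2.69, 2.69]. Speed limits (rad/s): [2.57, 2.57, 3.14, 3.14, 3.14, 3.14, 3.14].

INTERFACE

Orientations are given as a rotation vector (axis times angle).
In Python, from bench import ctrl gives the robot as it stands.
- The arm moves only by the tool inch_along, called after "Call:" by a JSON object that holds its "method" and its "body". Schema: {"type":"object","properties":{"offsets":{"type":"array","items":{"type":"array","items":{"type":"number"},"minItems":5,"maxItems":5},"minItems":1,"maxItems":20},"force":{"type":"number"},"only":{"type":"string"},"quiet":{"type":"boolean"},"lines":{"type":"string"}},"required":["offsets"],"additionalProperties":false}. offsets is a list of rows, 1 to 20 of them, each of 5 numbers: dx, dy, dz in units of 20 mm, then a turn about the tool's z in rad, then the opening from 0.0 (shut) to 1.0 (fully open); each row is the pose to reach, as a shift and turn from the pose commanded when the call began, along the tool's axes at that moment; what a row does not reach only later rows make up. A row lasts 1/10 s, in which the tool goes at most 0.05 m and 0.15 rad, less where a joint would pass 70% of its speed; a pose out of reach is approached as far as the arm can. The fingers move at their own pace and stop on an object; force is the grip in N (left out, the last holds). Time passes only in rows, so rows that do not move let the fingers close. The tool returns the time, the measured TCP pose, the force, the opening and the grip force at its end. only (a regular expression) keeps the lines of the reply that match it, lines (a string "A,B") keeps lines A to B, and quiet returns only ok. Input that does not fit is refused with a message, and nothing moves.
- ctrl.get_state(): the state, without advancing time (a new reading comes with each control period).
- ctrl.get_image(name): name is "scene" or "side" or "wrist"; returns the picture (384x512x3 uint8, red, green, blue); there is no depth.
- ctrl.camera_model(name): a dict with "vertical_fov" (degrees; the focal length in pixels is half the picture's height over the tangent of half this angle, whatever the lens; pixels are square), "cx", "cy" (the principal point, pixels), "rvec" (rotation vector, rad) and "tvec" (3), from world to camera coordinates, as OpenCV has them; the wrist camera has in their place "hand_eye" (4x4, takes a point from camera to tool coordinates, whose origin is the TCP and whose axes are the flange's). Camera axes: x right, y down, z forward; pixel columns grow to the right and rows downward; lengths in m; the calibration is good to about 2 mm. A picture is of the moment at which its call begins: read the wrist's pose just before it. camera_model takes no time and is no camera call.
- ctrl.close_job(): hands the job in; it is judged then, once.
The state is a dict: "time": time; "joint_positions": joint angles; "qd": joint speeds; "joint_torque": joint torques, N m; "position": TCP position; "tool_rot": TCP orientation; "ft_force": force on the tool from outside, world axes, zero at the start; "torque": the same for the moment, N m; "grip_width": opening from 0.0 (shut) to 1.0 (fully open); "grip_force": force on a finger pad.
Only numpy, scipy, OpenCV 4.12 (cv2) and the standard library are available. Lean on these libraries where they do the work, as an engineer would, in place of code of your own. Each camera call takes 0.05 s, during which the arm holds its last target. There are 200 camera calls.

## Working session

There is one attempt and no reset: what is moved stays moved. The work goes in short steps, Python scripts to look and compute and a tool call to move; the robot and the scene stay as the last step left them, time stands still between calls to the robot, and variables do not carry over. Pictures are saved under pics/ and viewed, at most 10 in all, crops included, and the job is handed in when it is done.

```bash
ls; mkdir -p pics; python3 - <<'E'
from bench import ctrl
import cv2,numpy as np
a=ctrl.get_image("scene");b=ctrl.get_image("side")
cv2.imwrite("pics/a.png",a[:,:,::-1]);cv2.imwrite("pics/b.png",b[:,:,::-1])
s=ctrl.get_state();print({k:np.round(v,3) for k,v in s.items()})
for n in("scene","side","wrist"):print(ctrl.camera_model(n))
E
```

```text
bench.py
pics
{'time': np.float64(0.1), 'joint_positions': array([-1.101,  0.322, -0.07 ,  1.452,  0.023,  1.371, -0.057]), 'qd': array([-0.   , -0.002, -0.001, -0.004,  0.   ,  0.001,  0.001]), 'joint_torque': array([-1.0000e-03, -4.9257e+01, -4.0600e-01, -3.1340e+01, -6.4000e-02,
        3.9000e-02,  0.0000e+00]), 'position': array([0.286, 0.583, 0.222]), 'tool_rot': array([-7.10e-01, -3.06e+00,  3.00e-03]), 'ft_force': array([ 1.053, -0.714, -0.319]), 'torque': array([-0.051, -0.002, -0.02 ]), 'grip_force': np.float64(0.0), 'grip_width': np.float64(1.003)}
{'vertical_fov': 50.193417083835776, 'cx': 253.31948472681742, 'cy': 188.6441466525491, 'rvec': array([ 2.15821738, -1.2338335 ,  0.42998594]), 'tvec': array([-0.28526986,  0.42875994,  0.64375334])}
{'vertical_fov': 47.33854332353591, 'cx': 262.5759060485478, 'cy': 195.370985839083, 'rvec': array([ 2.13760159, -0.31537355,  0.17448767]), 'tvec': array([-0.4896411 ,  0.19182946,  0.86952882])}
{'vertical_fov': 69.32254373787113, 'cx': 258.4343281780112, 'cy': 192.52525787142977, 'hand_eye': array([[-1.10211627e-03, -9.68678598e-01, -2.48315444e-01,
         6.72871801e-02],
       [ 9.99999106e-01, -1.25566157e-03,  4.59968194e-04,
         2.53673860e-04],
       [-7.57361507e-04, -2.48314715e-01,  9.68679115e-01,
        -1.62504334e-01],
       [ 0.00000000e+00,  0.00000000e+00,  0.00000000e+00,
         1.00000000e+00]])}
```

View pics/a.png

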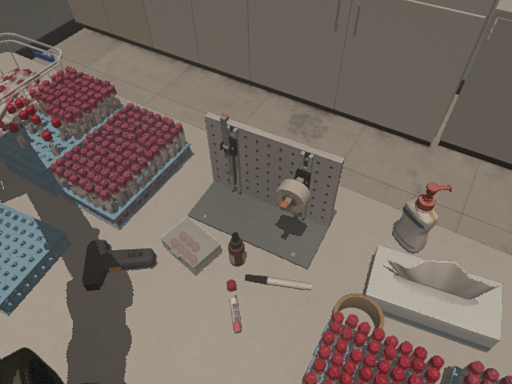

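View pics/b.png

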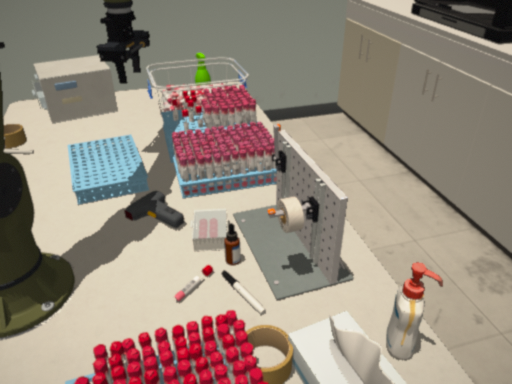

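Scene: the spare hook is on the left rail, folded up with its tip at about (224,118). The roll is on the right rail at about (293,195), with its tip at (284,205). Side: tip of the spare about (279,128), roll about (292,214). I'll zoom in on both.

```bash
python3 - <<'E'
import cv2,numpy as np
a=cv2.imread("pics/a.png")[105:255,190:345];b=cv2.imread("pics/b.png")[115:300,225:355]
A=cv2.resize(a,None,fx=2.6,fy=2.6,interpolation=cv2.INTER_CUBIC);B=cv2.resize(b,None,fx=3,fy=3,interpolation=cv2.INTER_CUBIC)
c=np.zeros((600,800,3),np.uint8);c[:A.shape[0],:A.shape[1]]=A;c[:B.shape[0],405:405+B.shape[1]]=B
cv2.imwrite("pics/c.png",c)
E
```

```text
(no output)
```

View pics/c.png

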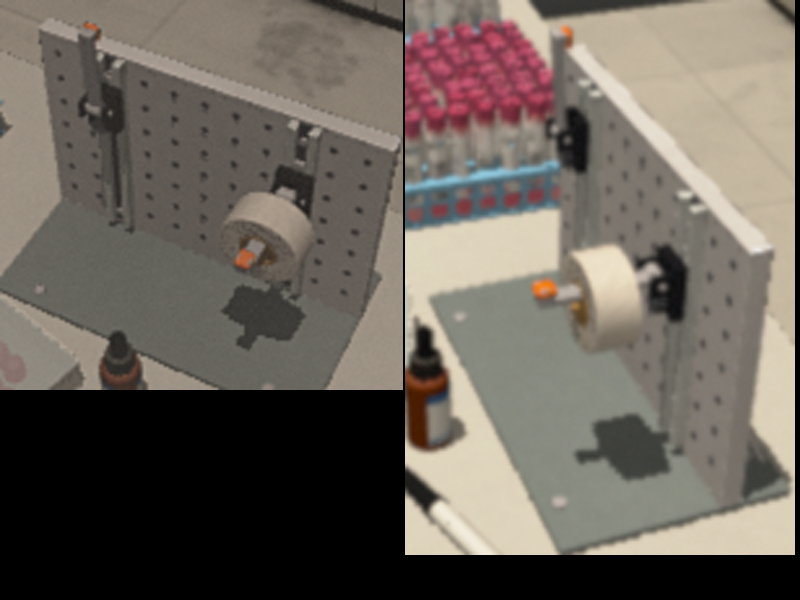

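Zoomed: the left crop shows the spare arm's end at crop (91,35) with the carrier about (103,105). The roll centre is near (265,235) with its tip at (244,258), and the board's top corners are at (42,35) and (396,148). The right crop shows the matching points at (563,38), (570,130), (600,298), (543,290), (570,50) and (750,252).

```bash
cat >h.py <<'E'
import numpy as np,cv2
from scipy.spatial.transform import Rotation as R
from bench import ctrl
def ray(n,p,tool=None):
    m=ctrl.camera_model(n);f=192/np.tan(np.radians(m["vertical_fov"])/2)
    d=np.array([(p[0]-m["cx"])/f,(p[1]-m["cy"])/f,1.]);d/=np.linalg.norm(d)
    if tool is None:
        r=R.from_rotvec(m["rvec"]).as_matrix();return -r.T@m["tvec"],r.T@d
    H=m["hand_eye"];T=R.from_rotvec(tool[1]).as_matrix()
    return tool[0]+T@H[:3,3],T@H[:3,:3]@d
def meet(*rs):
    A=sum(np.eye(3)-np.outer(d,d) for o,d in rs);b=sum((np.eye(3)-np.outer(d,d))@o for o,d in rs)
    x=np.linalg.solve(A,b);return x,max(np.linalg.norm(np.cross(x-o,d)) for o,d in rs)
def plane(r,z): return r[0]+r[1]*(z-r[0][2])/r[1][2]
E
python3 - <<'E'
from h import *
np.set_printoptions(precision=4,suppress=True)
S=lambda p:(190+p[0]/2.6-.3,105+p[1]/2.6-.3); D=lambda p:(225+(p[0]-405)/3-.3,115+p[1]/3-.3)
P={"topL":((42,38),(572,50)),"topR":((397,152),(750,252)),"spare tip":((91,29),(567,35)),"used tip":((244,258),(543,290)),
"footL":((2,278),(433,299)),"foot screwL":((39,289),(460,316)),"foot screwR":((267,387),(559,502)),"railU top":((305,125),(690,198)),"railS bot":((114,225),(580,250)) }
for k,(s,d) in P.items(): print(k,*meet(ray("scene",S(s)),ray("side",D(d))))
a=cv2.imread("pics/a.png");b=cv2.imread("pics/b.png")
for n,im,(x0,y0,x1,y1) in(("scene",a,(190,105,345,255)),("side",b,(250,115,355,300))):
    h=cv2.cvtColor(im,cv2.COLOR_BGR2HSV);m=cv2.inRange(h,(4,130,100),(18,255,255))
    k,l,st,c=cv2.connectedComponentsWithStats(m)
    print(n,[(c[i],st[i]) for i in range(1,k) if x0<c[i][0]<x1 and y0<c[i][1]<y1 and st[i][4]>3])
for n,p in(("scene",(236,263)),("scene",(190,243)),("scene",(247,279)),("scene",(311,288))): print(p,plane(ray(n,p),0.0))
E
```

```text
topL [0.592  0.1318 0.2082] 0.0025063460257022394
topR [ 0.6016 -0.1671  0.2168] 0.0014423178148321452
spare tip [0.5671 0.0651 0.257 ] 0.001931037084371884
used tip [ 0.4976 -0.1027  0.1678] 0.0026274971608994664
footL [0.4799 0.1241 0.0095] 0.005734380331719687
foot screwL [0.4912 0.091  0.0094] 0.0014933840087942409
foot screwR [ 0.5031 -0.1278  0.0079] 0.002416766128294042
railU top [ 0.5936 -0.0992  0.2158] 0.002311369300787486
railS bot [0.5644 0.0502 0.0712] 0.015486783904125462
scene [(array([224.625, 114.75 ]), array([223, 114,   5,   3,   8], dtype=int32)), (array([283.25  , 204.0625]), array([280, 201,   8,   7,  32], dtype=int32))]
side [(array([278.8182, 125.7273]), array([277, 124,   4,   6,  11], dtype=int32)), (array([271.1316, 210.8421]), array([268, 208,   7,   7,  38], dtype=int32)), (array([282.625, 216.75 ]), array([281, 216,   4,   3,   8], dtype=int32))]
(236, 263) [ 0.4297 -0.0327  0.    ]
(190, 243) [0.4209 0.0818 0.    ]
(247, 279) [ 0.4095 -0.0723  0.    ]
(311, 288) [ 0.4576 -0.1944  0.    ]
```

```bash
python3 - <<'E'
from h import *
s=ctrl.get_state();T=R.from_rotvec(s["tool_rot"]).as_matrix();print(T.round(3))
for tgt in ([.47,.06,.40],):
  print(T.T@(np.array(tgt)-s["position"]), T.T@(np.array([s["position"][0],s["position"][1],.40])-s["position"]))
E
```

```text
[[-0.898  0.44  -0.001]
 [ 0.44   0.898 -0.002]
 [-0.    -0.002 -1.   ]]
[-0.39555421 -0.38905097 -0.17771734] [-1.83439701e-05 -3.05120125e-04 -1.78422798e-01]
```

The manual's scale: shifts go in units of 20 mm. Converting my numbers, -0.15 m is -7.5, -0.04 m is -2.

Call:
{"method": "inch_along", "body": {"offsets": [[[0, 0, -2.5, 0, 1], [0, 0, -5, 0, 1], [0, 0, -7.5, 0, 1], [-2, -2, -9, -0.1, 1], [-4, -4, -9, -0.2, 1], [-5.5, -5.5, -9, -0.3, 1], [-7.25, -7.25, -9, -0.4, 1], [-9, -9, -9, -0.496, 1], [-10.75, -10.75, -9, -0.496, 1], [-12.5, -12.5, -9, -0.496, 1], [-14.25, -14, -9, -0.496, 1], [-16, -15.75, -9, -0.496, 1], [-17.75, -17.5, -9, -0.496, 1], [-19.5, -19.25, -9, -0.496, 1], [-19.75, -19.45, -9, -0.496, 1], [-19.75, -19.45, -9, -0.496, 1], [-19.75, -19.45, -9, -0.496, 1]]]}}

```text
refused: offsets[0]: the value is too long (schema: maxItems 5). Nothing was moved.
```

The error is about the shape of the input: a list of rows, each a list of 5 numbers. Fixing that and sending the same move.

Call:
{"method": "inch_along", "body": {"offsets": [[0, 0, -2.5, 0, 1], [0, 0, -5, 0, 1], [0, 0, -7.5, 0, 1], [-2, -2, -9, -0.1, 1], [-4, -4, -9, -0.2, 1], [-5.5, -5.5, -9, -0.3, 1], [-7.25, -7.25, -9, -0.4, 1], [-9, -9, -9, -0.496, 1], [-10.75, -10.75, -9, -0.496, 1], [-12.5, -12.5, -9, -0.496, 1], [-14.25, -14, -9, -0.496, 1], [-16, -15.75, -9, -0.496, 1], [-17.75, -17.5, -9, -0.496, 1], [-19.5, -19.25, -9, -0.496, 1], [-19.75, -19.45, -9, -0.496, 1], [-19.75, -19.45, -9, -0.496, 1], [-19.75, -19.45, -9, -0.496, 1]]}}

```text
time: 1.8
position: [0.4692, 0.0621, 0.4022]
tool_rot: [0.066, -3.14, -0.001]
ft_force: [-0.3, 0.2, 0.3]
grip_width: 0.999
grip_force: 0.0
```

```bash
python3 - <<'E'
from h import *
import json
s=ctrl.get_state();im=ctrl.get_image("wrist");cv2.imwrite("pics/w1.png",im[:,:,::-1])
json.dump([list(s["position"]),list(s["tool_rot"])],open("w1.json","w"));print(s["position"],s["tool_rot"],s["ft_force"])
E
```

```text
[0.46916305 0.06214938 0.40224213] [ 6.61234565e-02 -3.14008003e+00 -1.16013073e-03] [-0.32796075  0.22165147  0.32752685]
```

View pics/w1.png

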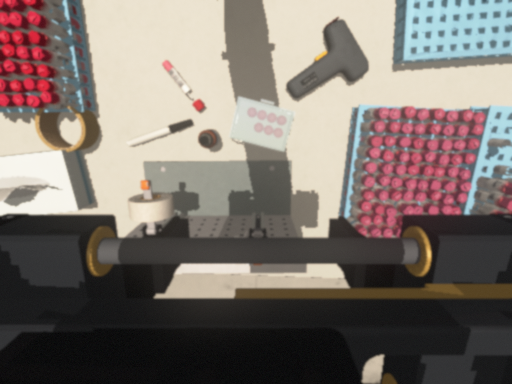

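The wrist view shows the hooks cut off by the gripper: the spare is at about (257,225) and the roll at about (150,207). I'll move forward and take two views with a baseline along y.

```bash
cat >snap.py <<'E'
from h import *
import json,sys
s=ctrl.get_state();im=ctrl.get_image("wrist");n=sys.argv[1];cv2.imwrite(f"pics/{n}.png",im[:,:,::-1])
json.dump([list(s["position"]),list(s["tool_rot"])],open(n+".json","w"));print(s["position"],s["tool_rot"])
E
```

Call:
{"method": "inch_along", "body": {"offsets": [[-2.25, 0, 0.5, 0, 1], [-4.5, 0, 1, 0, 1], [-4.5, 0, 1, 0, 1], [-4.5, 0, 1, 0, 1]]}}

```text
time: 2.25
position: [0.5593, 0.0665, 0.3805]
tool_rot: [0.068, -3.137, 0.002]
ft_force: [-0.4, 0.9, 0.8]
grip_width: 1.005
grip_force: 0.0
```

```bash
python3 snap.py w2
```

```text
[0.55933836 0.0665368  0.38046972] [ 6.81252749e-02 -3.13668397e+00  2.35866885e-03]
```

Call:
{"method": "inch_along", "body": {"offsets": [[0, -2.5, 0, 0, 1], [0, -5, 0, 0, 1], [0, -7.5, 0, 0, 1], [0, -7.5, 0, 0, 1], [0, -7.5, 0, 0, 1]]}}

```text
time: 2.8
position: [0.5646, -0.0866, 0.3843]
tool_rot: [-0.06, 3.138, 0.003]
ft_force: [-0.5, 1.0, -0.3]
grip_width: 1.002
grip_force: 0.0
```

```bash
python3 snap.py w3
python3 - <<'E'
import cv2,numpy as np
c=np.vstack([cv2.imread("pics/w2.png")[60:260,:],cv2.imread("pics/w3.png")[60:260,:]])
cv2.imwrite("pics/w23.png",cv2.resize(c,None,fx=1.5,fy=1.5,interpolation=cv2.INTER_CUBIC))
E
```

```text
[ 0.5646493  -0.08661059  0.38434549] [-5.95226563e-02  3.13803049e+00  2.84477803e-03]
```

View pics/w23.png

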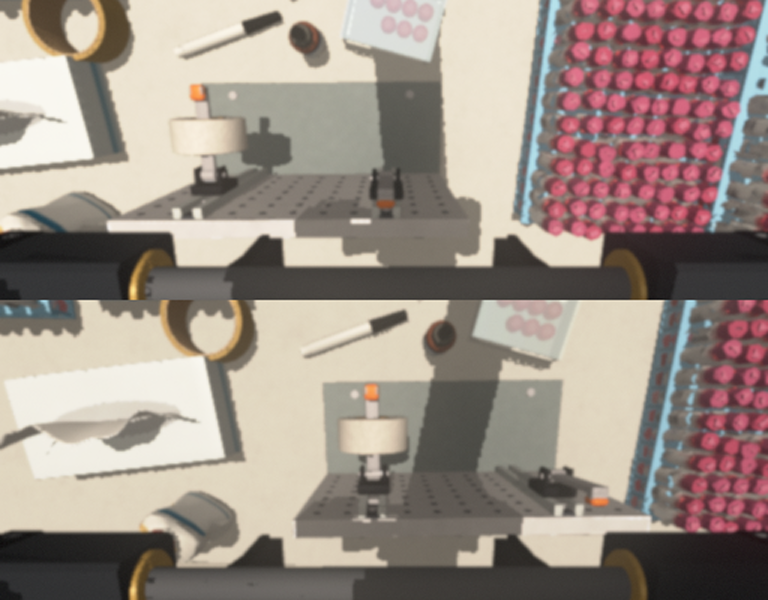

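The crop shows, w2 (top) then w3 (bottom): the spare's orange cap at (386,203) / (598,501), the used tip at (197,92) / (371,391) and the roll at about (208,135) / (373,435). The foot screws are at (233,95), (410,95) / (354,395), (531,392), and the board's top front edge corners at (107,220), (465,220) / (297,518), (648,516).

```bash
python3 - <<'E'
from h import *
import json
np.set_printoptions(precision=4,suppress=True)
W={n:[np.array(v) for v in json.load(open(n+".json"))] for n in("w2","w3")}
C=lambda p,o:(p[0]/1.5-.2,60+(p[1]-o)/1.5-.2)
def tri(p,q,raw=False):
    if not raw:p,q=C(p,0),C(q,300)
    return meet(ray("wrist",p,W["w2"]),ray("wrist",q,W["w3"]))
P={"screwR":((233,95.5),(354,395)),"screwL":((410,94.5),(531,392)),"topR":((108,221),(297,520)),"topL":((466,219),(650,516)),"footR":((205,84),(323,383)),"footL":((441,83),(562,381)),
"spare arm end":((386,198),(598,491)),"railU topL":((205,212),(381,516)),"railU topR":((177,212),(364,516))}
for k,v in P.items():print(k,*tri(*v))
o=[]
for n in W:
    im=cv2.imread(f"pics/{n}.png");h=cv2.cvtColor(im,cv2.COLOR_BGR2HSV);m=cv2.inRange(h,(4,140,110),(16,255,255));m[:100]=0;m[240:]=0
    k,l,st,c=cv2.connectedComponentsWithStats(m);r=[(c[i],st[i]) for i in range(1,k) if st[i][4]>12 and 90<c[i][0]<440];r.sort(key=lambda t:t[0][0]);print(n,r);o.append(r)
    m=cv2.inRange(h,(10,15,110),(30,110,255));x=(110,165) if n=="w2" else (222,275);
    y=(130,166) if n=="w2" else (132,166);sub=m[y[0]:y[1],x[0]:x[1]];k,l,st,c=cv2.connectedComponentsWithStats(sub);i=1+np.argmax(st[1:,4]);print("roll",c[i]+[x[0],y[0]],st[i]+[x[0],y[0],0,0,0])
E
```

```text
screwR [ 0.5033 -0.1307  0.0046] 0.00036817358658286384
screwL [0.4921 0.091  0.0085] 0.00024931198214988784
topR [ 0.6025 -0.1595  0.2193] 4.393114731700635e-05
topL [0.5891 0.1316 0.2174] 2.5960791696524763e-05
footR [ 0.4903 -0.1724 -0.0128] 3.76581344061994e-05
footL [0.477  0.1288 0.0063] 0.0001288362765569412
spare arm end [0.5629 0.0653 0.2553] 0.0017210539102683186
railU topL [ 0.6011 -0.0907  0.1964] 0.0023736785131247664
railU topR [ 0.5957 -0.1047  0.2163] 0.0021558321701097677
w2 [(array([130.6909, 122.1273]), array([128, 117,   8,  10,  55], dtype=int32)), (array([256.5, 195.5]), array([252, 194,  10,   4,  36], dtype=int32))]
roll [136.6245 147.332 ] [ 110  130   55   36 1952]
w3 [(array([247.1404, 121.5789]), array([243, 116,   9,  11,  57], dtype=int32)), (array([398.8605, 194.4186]), array([393, 193,  12,   4,  43], dtype=int32))]
roll [247.3733 147.8785] [ 222  132   53   34 1728]
```

```bash
python3 - <<'E'
from h import *
import json
np.set_printoptions(precision=4,suppress=True)
W={n:[np.array(v) for v in json.load(open(n+".json"))] for n in("w2","w3")}
tri=lambda p,q:meet(ray("wrist",p,W["w2"]),ray("wrist",q,W["w3"]))
print("used tip",*tri((130.7,122.1),(247.1,121.6)));print("spare tip",*tri((256.5,195.5),(398.9,194.4)))
g=lambda x,y,o:(x/1.5-.2,60+(y-o)/1.5-.2)
for nm,y2,y3 in(("front",118,418),("back",153,453)):
  # bisector of silhouette tangents
  r=[]
  for n,a,b,y,o in(("w2",170,245.5,y2,0),("w3",339.5,407,y3,300)):
    A=ray("wrist",g(a,y,o),W[n]);B=ray("wrist",g(b,y,o),W[n]);d=A[1]+B[1];r.append((A[0],d/np.linalg.norm(d)))
    print(np.degrees(np.arccos(A[1]@B[1])))
  print(nm,*meet(*r))
th=.047;bx=np.array([np.cos(th),np.sin(th),0]);by=np.array([-np.sin(th),np.cos(th),0])
for q in((.5891,.1316,.2174),(.6025,-.1595,.2193),(.4976,-.1027,.1678),(.5671,.0651,.257),(.5629,.0653,.2553)):print(np.dot(q,bx),np.dot(q,by))
E
```

```text
used tip [ 0.4993 -0.1033  0.1685] 0.00016916533060935842
spare tip [0.5681 0.0649 0.2588] 0.00022867945166172814
8.629101468366345
9.084015966931993
front [ 0.5218 -0.1012  0.1507] 0.00031299528767419175
8.704161556719514
9.197653246338286
back [ 0.5534 -0.1     0.1581] 0.0004382420395103744
0.5946323818840525 0.10377716711733039
0.5943409208979004 -0.18763094026901803
0.49222537887201595 -0.1259651792929314
0.5695323269891691 0.03838422220525419
0.5653463615749031 0.038781328677841856
```

```bash
cat >>h.py <<'E'
TH=.047
BX=np.array([np.cos(TH),np.sin(TH),0]);BY=np.array([-np.sin(TH),np.cos(TH),0])
def st():
    s=ctrl.get_state();p=s["position"];T=R.from_rotvec(s["tool_rot"]).as_matrix()
    print("board pos",np.round([p@BX,p@BY,p[2]],4),"F board",np.round([s["ft_force"]@BX,s["ft_force"]@BY,s["ft_force"][2]],2),"yaw err(turn tool z)",round(float(np.arctan2(T[:2,0]@-BY[:2],T[:2,0]@-BX[:2])),4),"t",round(float(s["time"]),2),"w",round(float(s["grip_width"]),3))
    return p,T
def go(*ts):
    p,T=st()
    for t in ts: print(t,"->",np.round(T.T@(BX*t[0]+BY*t[1]+np.array([0,0,t[2]])-p),4))
E
python3 -c "
from h import *
go((.600,.038,.38),(.600,.038,.242))"
```

```text
board pos [ 0.5604 -0.1111  0.3839] F board [-0.39  1.83 -0.88] yaw err(turn tool z) -0.0057 t 2.85 w 0.997
(0.6, 0.038, 0.38) -> [-0.0387  0.1493  0.0043]
(0.6, 0.038, 0.242) -> [-0.0384  0.149   0.1423]
```

Call:
{"method": "inch_along", "body": {"offsets": [[-0.75, 2.5, 0, 0, 0], [-1.5, 5, 0, -0.005, 0], [-1.925, 7.45, 0, -0.005, 0], [-1.925, 7.45, 2, -0.005, 0], [-1.925, 7.45, 4, -0.005, 0], [-1.925, 7.45, 5.5, -0.005, 0], [-1.925, 7.45, 6.5, -0.005, 0], [-1.925, 7.45, 7.1, -0.005, 0], [-1.925, 7.45, 7.1, -0.005, 0], [-1.925, 7.45, 7.1, -0.005, 0]], "force": 20}}

```text
time: 3.85
position: [0.5984, 0.0658, 0.2419]
tool_rot: [-0.073, 3.139, 0.001]
ft_force: [0.1, -0.9, 1.7]
grip_width: 0.17
grip_force: 0.0
```

```bash
python3 -c "
from h import *
P=np.array([.570,.179])
go(*[(P[0]-.066*np.sin(t)+.003*np.cos(t)+.0095,.038,P[1]+.066*np.cos(t)+.003*np.sin(t)) for t in (.1,.25,.4,.55,.7,.85,1,1.15,1.3,1.4,1.5,1.57)])"
```

```text
board pos [0.6008 0.0376 0.2419] F board [ 0.01 -0.86  1.66] yaw err(turn tool z) -0.0002 t 3.85 w 0.17
(np.float64(0.5758960069971433), 0.038, np.float64(0.2449697751582902)) -> [ 0.0249  0.0004 -0.0032]
(np.float64(0.5660780759543333), 0.038, np.float64(0.24369043171066612)) -> [ 0.0347  0.0004 -0.0019]
(np.float64(0.5565615723896375), 0.038, np.float64(0.24095828063111635)) -> [0.0442 0.0004 0.0008]
(np.float64(0.5475602164567549), 0.038, np.float64(0.23683468014271933)) -> [0.0532 0.0004 0.0049]
(np.float64(0.5392761592041657), 0.038, np.float64(0.23141223742248931)) -> [0.0615 0.0004 0.0103]
(np.float64(0.5318954426983955), 0.038, np.float64(0.2248127288438297)) -> [0.0689 0.0004 0.0169]
(np.float64(0.5255838219202832), 0.038, np.float64(0.2171843651417209)) -> [0.0753 0.0004 0.0245]
(np.float64(0.520483042265458), 0.038, np.float64(0.20869846291913594)) -> [0.0804 0.0004 0.033 ]
(np.float64(0.5167076562483389), 0.038, np.float64(0.19954559724547433)) -> [0.0842 0.0003 0.0422]
(np.float64(0.5149702192494623), 0.038, np.float64(0.19317418062138128)) -> [0.0859 0.0003 0.0485]
(np.float64(0.5138775424891354), 0.038, np.float64(0.18666114026988054)) -> [0.087  0.0003 0.055 ]
(np.float64(0.513502409906631), 0.038, np.float64(0.1820525566117039)) -> [0.0874 0.0003 0.0597]
```

In the tool's units: 0.0615 m is 3.075, 0.053 m is 2.65.

Call:
{"method": "inch_along", "body": {"offsets": [[0, 0, 0, 0, 0], [0, 0, 0, 0, 0], [0.6, 0, 0, 0, 0], [1, 0, 0, 0, 0], [1.4, 0, 0, 0, 0], [1.75, 0, 0, 0, 0], [2.2, 0, 0.05, 0, 0], [2.65, 0, 0.25, 0, 0], [3.075, 0, 0.5, 0, 0]]}}

```text
time: 4.75
position: [0.538, 0.0617, 0.2318]
tool_rot: [-0.07, 3.135, 0.001]
ft_force: [5.6, -0.5, 0.9]
grip_width: 0.005
grip_force: 2.8
```

Call:
{"method": "inch_along", "body": {"offsets": [[0.35, 0, 0.35, 0, 0], [0.7, 0, 0.7, 0, 0], [0.95, 0, 1.15, 0, 0], [1.15, 0, 1.6, 0, 0], [1.225, 0, 1.9, 0, 0], [1.225, 0, 1.9, 0, 0]]}}

```text
time: 5.35
position: [0.5117, 0.0606, 0.1924]
tool_rot: [-0.071, 3.141, 0.0]
ft_force: [2.1, -0.1, 2.4]
grip_width: 0.004
grip_force: 1.2
```

```bash
python3 -c "
from h import *
st()"; python3 snap.py w4
```

```text
board pos [0.514  0.0365 0.1924] F board [ 2.1  -0.18  2.36] yaw err(turn tool z) -0.0017 t 5.35 w 0.004
[0.51173891 0.06063205 0.19237241] [-7.10787113e-02  3.14066850e+00  1.03454414e-04]
```

View pics/w4.png

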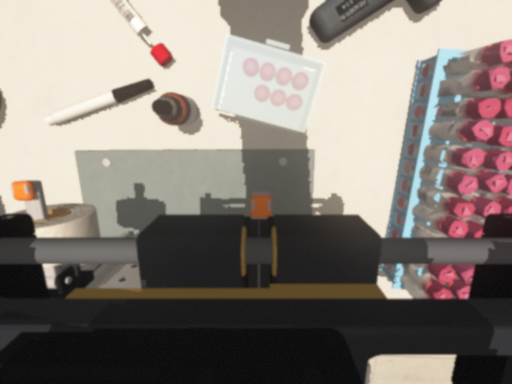

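The wrist view shows the spare hook folded nearly down, with its tip in front of the fingers at (260,206). I'll press it gently home.

Call:
{"method": "inch_along", "body": {"offsets": [[-0.05, 0, 0.15, 0, 0], [-0.05, 0, 0.3, 0, 0], [-0.05, 0, 0.4, 0, 0], [-0.05, 0, 0.4, 0, 0]]}}

```text
time: 5.8
position: [0.5111, 0.0607, 0.1839]
tool_rot: [0.071, -3.136, 0.001]
ft_force: [-2.1, -1.0, 4.3]
grip_width: 0.009
grip_force: 2.2
```

```bash
python3 -c "
from h import *
st()"
```

```text
board pos [0.5134 0.0366 0.1839] F board [-2.18 -0.88  4.34] yaw err(turn tool z) -0.0017 t 5.8 w 0.009
```

Call:
{"method": "inch_along", "body": {"offsets": [[0, 0, 0.075, 0, 0], [0, 0, 0.15, 0, 0], [0, 0, 0.15, 0, 0]]}}

```text
time: 6.1
position: [0.5111, 0.0607, 0.1819]
tool_rot: [0.071, -3.136, -0.0]
ft_force: [-5.3, -0.7, 10.0]
grip_width: 0.002
grip_force: 4.6
```

```bash
python3 -c "
from h import *
st()"
```

```text
board pos [0.5133 0.0366 0.1819] F board [-5.3  -0.46  9.98] yaw err(turn tool z) -0.0018 t 6.1 w 0.002
```

In the tool's units: 0.0015 m is 0.075, -0.001 m is -0.05.

Call:
{"method": "inch_along", "body": {"offsets": [[-0.05, 0, 0.035, 0, 0], [-0.05, 0, 0.075, 0, 0], [-0.05, 0, 0.075, 0, 0], [-0.05, 0, 0.075, 0, 0]]}}

```text
time: 6.5
position: [0.5112, 0.0607, 0.1813]
tool_rot: [0.071, -3.134, -0.001]
ft_force: [-9.5, -0.8, 16.9]
grip_width: 0.006
grip_force: 8.3
```

```bash
python3 -c "
from h import *
st()"
```

```text
board pos [0.5134 0.0367 0.1813] F board [-9.55 -0.4  16.87] yaw err(turn tool z) -0.0017 t 6.5 w 0.006
```

Call:
{"method": "inch_along", "body": {"offsets": [[0, 0, 0.05, 0, 0], [0, 0, 0.05, 0, 0], [0, 0, 0.05, 0, 0]]}}

```text
time: 6.8
position: [0.5112, 0.0608, 0.181]
tool_rot: [0.071, -3.134, -0.001]
ft_force: [-12.6, -2.6, 20.6]
grip_width: 0.002
grip_force: 10.1
```

```bash
python3 -c "
from h import *
st()"
```

```text
board pos [0.5135 0.0367 0.181 ] F board [-12.72  -1.98  20.59] yaw err(turn tool z) -0.0017 t 6.8 w 0.002
```

Call:
{"method": "inch_along", "body": {"offsets": [[0, 0, -2, 0, 0], [0, 0, -4.5, 0, 0.5], [0, 0, -7, 0, 1], [0, 0, -7, 0, 1], [0, 0, -7, 0, 1]]}}

```text
time: 7.3
position: [0.5138, 0.0611, 0.3194]
tool_rot: [0.072, -3.141, -0.001]
ft_force: [0.5, 0.2, -1.1]
grip_width: 0.284
grip_force: 0.0
```

```bash
python3 snap.py w5; python3 -c "
from h import *
go((.534,-.1257,.321),(.534,-.1257,.16))"
```

```text
[0.51381697 0.0610994  0.31938826] [ 7.15292788e-02 -3.14052181e+00 -8.97988146e-04]
board pos [0.5155 0.0369 0.3179] F board [-0.66  0.87 -0.68] yaw err(turn tool z) -0.0014 t 7.35 w 0.324
(0.534, -0.1257, 0.321) -> [-0.0187 -0.1625 -0.0031]
(0.534, -0.1257, 0.16) -> [-0.0192 -0.1625  0.1579]
```

In the tool's units: -0.1625 m is -8.125, -0.15 m is -7.5.

Call:
{"method": "inch_along", "body": {"offsets": [[-0.3, -2.5, 0, 0, 1], [-0.6, -5, 0, 0, 1], [-0.9, -7.5, 0, 0, 1], [-0.95, -8.125, 0, 0, 1], [-0.95, -8.125, 0, 0, 1], [-0.95, -8.125, 0, 0, 1], [-0.95, -8.125, 0, 0, 1]]}}

```text
time: 8.05
position: [0.5403, -0.0977, 0.3181]
tool_rot: [0.077, -3.139, -0.002]
ft_force: [0.3, -0.3, -0.4]
grip_width: 0.951
grip_force: 0.0
```

```bash
python3 snap.py w6; python3 - <<'E'
from h import *
import json
o={}
for n in("w5","w6"):
    W=[np.array(v) for v in json.load(open(n+".json"))]
    h=cv2.cvtColor(cv2.imread(f"pics/{n}.png"),cv2.COLOR_BGR2HSV);m=cv2.inRange(h,(4,140,110),(16,255,255));m[:100]=0;m[245:]=0
    k,l,s,c=cv2.connectedComponentsWithStats(m);r=sorted([tuple(c[i])+(s[i][4],) for i in range(1,k) if s[i][4]>15]);print(n,np.round(r,1));o[n]=(W,r)
for i in (0,1):
  for j in (0,1):
    try:
        x,e=meet(*[ray("wrist",o[n][1][q][:2],o[n][0]) for n,q in(("w5",i),("w6",j))]);print(i,j,x@BX,x@BY,x[2],e)
    except IndexError:pass
st()
E
```

```text
[ 0.54027444 -0.09773777  0.31811639] [ 7.72128793e-02 -3.13885083e+00 -1.87361169e-03]
w5 [[113.3 162.4  71. ]
 [259.4 164.   82. ]]
w6 [[254.8 145.6  76. ]
 [412.6 147.1  96. ]]
0 0 0.49362329222729495 -0.12664739779123058 0.16946483460524878 0.0001724076524387143
0 1 0.47574129778813773 -0.04160039821856861 0.33190176856478254 0.005368157793769496
1 0 0.42960480055456485 -0.042228461261197 0.7320590109516865 0.08021999951111076
1 1 0.49326929615772724 0.038342789250511114 0.18819189356282118 0.00034028108416760307
board pos [ 0.5352 -0.1232  0.3184] F board [-0.43  0.94  0.11] yaw err(turn tool z) 0.0021 t 8.1 w 0.972
```

View pics/w6.png

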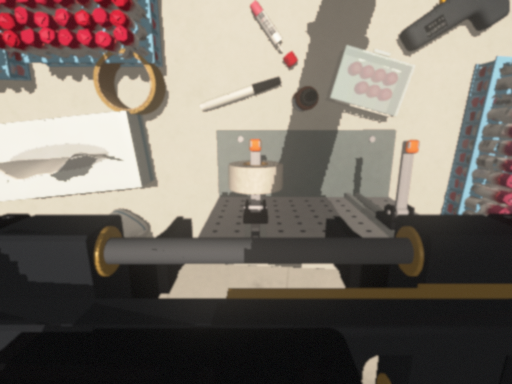

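The wrist view shows the spare hook open (tip at (412,147)), parallel to the used one (tip at (255,146)). The roll is centred in x at column 254. Both tips have the same reach, and they stand 18.7 mm apart in height, so the used pin is at about 0.1595 and the spare pin at about 0.178. Next I grasp the roll.

```bash
python3 -c "
from h import *
go((.532,-.1264,.134))"
```

```text
board pos [ 0.5352 -0.1232  0.3184] F board [-0.43  0.94  0.11] yaw err(turn tool z) 0.0021 t 8.1 w 0.972
(0.532, -0.1264, 0.134) -> [ 0.003  -0.0033  0.1844]
```

Call:
{"method": "inch_along", "body": {"offsets": [[0.15, -0.165, 2, 0, 1], [0.15, -0.165, 4, 0, 1], [0.15, -0.165, 5.25, 0, 1], [0.15, -0.165, 6.25, 0, 1], [0.15, -0.165, 7, 0, 1], [0.15, -0.165, 7.75, 0, 1], [0.15, -0.165, 8.5, 0, 1], [0.15, -0.165, 9.22, 0, 1], [0.15, -0.165, 9.22, 0, 1], [0.15, -0.165, 9.22, 0, 1]]}}

```text
time: 9.1
position: [0.5377, -0.1042, 0.1347]
tool_rot: [0.071, -3.141, 0.0]
ft_force: [0.0, -0.1, -0.0]
grip_width: 1.0
grip_force: 0.0
```

```bash
python3 -c "
from h import *
st()"
```

```text
board pos [ 0.5322 -0.1293  0.1347] F board [ 0.04 -0.07 -0.05] yaw err(turn tool z) -0.0019 t 9.1 w 1.0
```

Call:
{"method": "inch_along", "body": {"offsets": [[0, 0.15, 0, 0, 1], [0, 0.15, 0, 0, 0.7], [0, 0.15, 0, 0, 0.5], [0, 0.15, 0, 0, 0.5], [0, 0.15, 0, 0, 0.5], [0, 0.15, 0, 0, 0.5], [0, 0.15, 0, 0, 0.5]], "force": 15}}

```text
time: 9.8
position: [0.5376, -0.1013, 0.1349]
tool_rot: [-0.071, 3.14, -0.0]
ft_force: [0.9, -0.2, 0.4]
grip_width: 0.771
grip_force: 15.0
```

```bash
python3 -c "
from h import *
st()"
```

```text
board pos [ 0.5323 -0.1264  0.1349] F board [ 0.85 -0.28  0.45] yaw err(turn tool z) -0.002 t 9.8 w 0.771
```

In the tool's units: -0.0125 m is -0.625, -0.008 m is -0.4.

Call:
{"method": "inch_along", "body": {"offsets": [[0, 0, -0.2, 0, 0.5], [0, 0, -0.4, 0, 0.5], [0, 0, -0.625, 0, 0.5], [0, 0, -0.625, 0, 0.5], [0, 0, -0.625, 0, 0.5]]}}

```text
time: 10.3
position: [0.5375, -0.101, 0.1473]
tool_rot: [-0.071, 3.14, 0.0]
ft_force: [0.5, -0.7, -1.1]
grip_width: 0.765
grip_force: 15.0
```

```bash
python3 -c "
from h import *
st()"
```

```text
board pos [ 0.5322 -0.1261  0.1473] F board [ 0.43 -0.68 -1.05] yaw err(turn tool z) -0.0017 t 10.3 w 0.765
```

Call:
{"method": "inch_along", "body": {"offsets": [[0.5, 0, 0, 0, 0.5], [1, 0, 0, 0, 0.5], [1.75, 0, 0, 0, 0.5], [2.5, 0, 0, 0, 0.5], [3.25, 0, 0, 0, 0.5], [3.75, 0, 0, 0, 0.5], [3.75, 0, 0, 0, 0.5], [3.75, 0, 0, 0, 0.5]]}}

```text
time: 11.1
position: [0.4628, -0.1043, 0.1474]
tool_rot: [-0.071, 3.14, 0.001]
ft_force: [0.2, 0.6, -1.1]
grip_width: 0.765
grip_force: 15.0
```

```bash
python3 -c "
from h import *
st()"
```

```text
board pos [ 0.4574 -0.1259  0.1474] F board [ 0.21  0.59 -1.12] yaw err(turn tool z) -0.0016 t 11.1 w 0.765
```

Call:
{"method": "inch_along", "body": {"offsets": [[0, 1.5, -0.935, 0, 0.5], [0, 3.5, -0.935, 0, 0.5], [0, 5.5, -0.935, 0, 0.5], [0, 7.5, -0.935, 0, 0.5], [0, 8.225, -0.935, 0, 0.5], [0, 8.225, -0.935, 0, 0.5], [0, 8.225, -0.935, 0, 0.5]]}}

```text
time: 11.8
position: [0.4555, 0.0588, 0.1658]
tool_rot: [-0.07, 3.141, -0.002]
ft_force: [0.4, -0.5, -0.9]
grip_width: 0.764
grip_force: 15.0
```

```bash
python3 snap.py w7;python3 -c "
from h import *
go((.455,.0383,.166),(.529,.0383,.166))
import cv2
a=ctrl.get_image('side');b=ctrl.get_image('scene')
c=cv2.hconcat([cv2.resize(cv2.imread('pics/w7.png')[90:260,160:360],None,fx=2,fy=2),cv2.resize(a[110:280,210:330,::-1],None,fx=2,fy=2),])
cv2.imwrite('pics/c7.png',c)"
```

```text
[0.45552572 0.05876898 0.16575385] [-7.02337519e-02  3.14080481e+00 -1.82328360e-03]
board pos [0.4577 0.0367 0.1658] F board [ 0.6  -0.1  -1.62] yaw err(turn tool z) -0.0038 t 11.85 w 0.766
(0.455, 0.0383, 0.166) -> [ 0.0027  0.0016 -0.0002]
(0.529, 0.0383, 0.166) -> [-0.0713  0.0018 -0.0003]
```

View pics/c7.png

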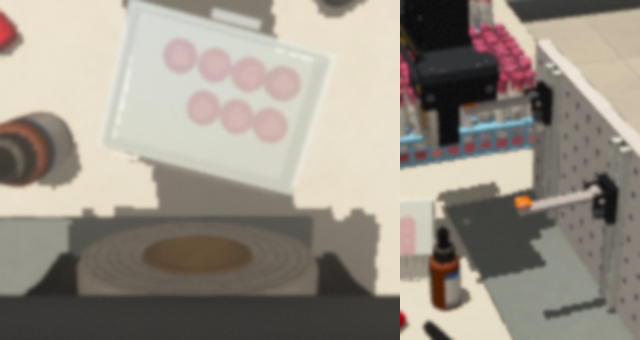

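The wrist crop shows the roll face-on and level, centred at column 259, with the bore aligned. The side crop shows the used hook empty. I'll insert it with force checks.

Call:
{"method": "inch_along", "body": {"offsets": [[0, 0.08, 0, 0, 0.5], [-0.5, 0.085, 0, 0, 0.5], [-1, 0.085, 0, 0, 0.5], [-1.5, 0.085, 0, 0, 0.5], [-1.75, 0.085, 0, 0, 0.5], [-1.75, 0.085, 0, 0, 0.5]]}}

```text
time: 12.55
position: [0.4908, 0.0631, 0.1657]
tool_rot: [0.07, -3.141, 0.001]
ft_force: [-0.1, 0.5, -1.6]
grip_width: 0.768
grip_force: 15.0
```

```bash
python3 -c "
from h import *
st()"
```

```text
board pos [0.4932 0.0399 0.1657] F board [-0.03  0.5  -1.61] yaw err(turn tool z) -0.0022 t 12.55 w 0.768
```

Call:
{"method": "inch_along", "body": {"offsets": [[-0.5, 0, 0, 0, 0.5], [-1, 0, 0, 0, 0.5], [-1.5, 0, 0, 0, 0.5], [-1.8, 0, 0, 0, 0.5], [-1.8, 0, 0, 0, 0.5], [-1.8, 0, 0, 0, 0.5]]}}

```text
time: 13.15
position: [0.5258, 0.0647, 0.1657]
tool_rot: [0.071, -3.14, 0.0]
ft_force: [0.7, -0.4, -1.6]
grip_width: 0.765
grip_force: 15.0
```

```bash
python3 -c "
from h import *
st()"
```

```text
board pos [0.5283 0.0399 0.1657] F board [ 0.64 -0.47 -1.58] yaw err(turn tool z) -0.0019 t 13.15 w 0.765
```

Call:
{"method": "inch_along", "body": {"offsets": [[0, -0.075, 0.2, 0, 0.5], [0, -0.075, 0.4, 0, 0.5], [0, -0.075, 0.575, 0, 0.5], [0, -0.075, 0.575, 0, 0.5], [0, -0.075, 0.575, 0, 0.5]]}}

```text
time: 13.65
position: [0.5258, 0.063, 0.1544]
tool_rot: [0.071, -3.141, 0.0]
ft_force: [-0.7, -1.0, 0.1]
grip_width: 0.765
grip_force: 15.0
```

```bash
python3 -c "
from h import *
st()"
```

```text
board pos [0.5282 0.0382 0.1544] F board [-0.79 -0.99  0.05] yaw err(turn tool z) -0.002 t 13.65 w 0.765
```

Weight is now on the hook. I'll open slowly and rise.

Call:
{"method": "inch_along", "body": {"offsets": [[0, 0, 0, 0, 0.8], [0, 0, 0, 0, 0.85], [0, 0, 0, 0, 0.9], [0, 0, 0, 0, 1], [0, 0, 0, 0, 1], [0, 0, 0, 0, 1], [0, 0, 0, 0, 1]]}}

```text
time: 14.35
position: [0.5261, 0.0634, 0.1544]
tool_rot: [-0.071, 3.141, 0.0]
ft_force: [0.3, -0.1, 0.2]
grip_width: 0.994
grip_force: 0.0
```

Call:
{"method": "inch_along", "body": {"offsets": [[0, 0, -0.5, 0, 1], [0, 0, -1.5, 0, 1], [0, 0, -3, 0, 1], [0, 0, -5, 0, 1], [0, 0, -7.5, 0, 1], [0, 0, -8.25, 0, 1], [0, 0, -8.25, 0, 1], [0, 0, -8.25, 0, 1], [0, 0, -8.25, 0, 1]]}}

```text
time: 15.25
position: [0.5251, 0.0632, 0.3174]
tool_rot: [0.071, -3.138, 0.001]
ft_force: [0.6, -0.0, -0.2]
grip_width: 0.999
grip_force: 0.0
```

```bash
python3 snap.py w8;  python3 -c "
from h import *
go((.510,-.1266,.32),(.510,-.1266,.18))"
```

```text
[0.52507522 0.06322157 0.31740277] [ 7.10807308e-02 -3.13756220e+00  1.19420240e-03]
board pos [0.5275 0.0385 0.3174] F board [-0.29  0.08  0.13] yaw err(turn tool z) -0.0018 t 15.3 w 1.001
(0.51, -0.1266, 0.32) -> [ 0.0172 -0.1651 -0.0025]
(0.51, -0.1266, 0.18) -> [ 0.0167 -0.165   0.1375]
```

View pics/w8.png

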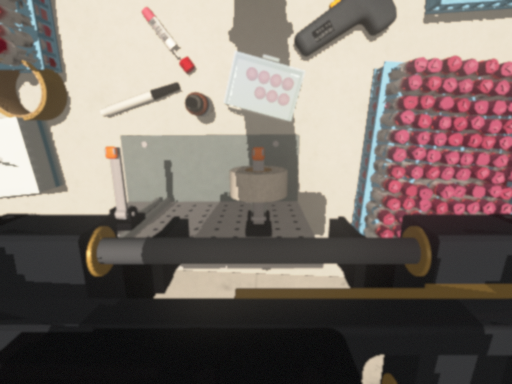

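The wrist view shows the roll on the spare hook at (259,183), behind its tip at (258,154), with the used hook empty at (112,152) to (122,215). Next I pinch the used arm near its end and lift it.

The manual's scale: shifts go in units of 20 mm. Converting my numbers, -0.165 m is -8.25, -0.145 m is -7.25.

Call:
{"method": "inch_along", "body": {"offsets": [[0.3, -2.5, 0, 0, 0.4], [0.6, -5, 0, 0, 0.4], [0.85, -7.25, 0, 0, 0.4], [0.85, -8.25, 0, 0, 0.4], [0.85, -8.25, 2, 0, 0.4], [0.85, -8.25, 4, 0, 0.4], [0.85, -8.25, 5.5, 0, 0.4], [0.85, -8.25, 6, 0, 0.4], [0.85, -8.25, 6, 0, 0.4]]}}

```text
time: 16.2
position: [0.5151, -0.1021, 0.1975]
tool_rot: [0.071, -3.137, 0.0]
ft_force: [-0.1, 0.3, -0.4]
grip_width: 0.411
grip_force: 0.0
```

```bash
python3 -c "
from h import *
go((.510,-.1266,.1495))"
```

```text
board pos [ 0.5097 -0.1262  0.1975] F board [-0.09  0.34 -0.45] yaw err(turn tool z) -0.0019 t 16.2 w 0.411
(0.51, -0.1266, 0.1495) -> [-0.0005 -0.0004  0.048 ]
```

Call:
{"method": "inch_along", "body": {"offsets": [[0, 0, 1, 0, 0.4], [0, 0, 2, 0, 0.4], [0, 0, 2.4, 0, 0.3], [0, 0, 2.4, 0, 0], [0, 0, 2.4, 0, 0], [0, 0, 2.4, 0, 0], [0, 0, 2.4, 0, 0], [0, 0, 2.4, 0, 0]], "force": 15}}

```text
time: 17.0
position: [0.5175, -0.1026, 0.1525]
tool_rot: [-0.071, 3.138, -0.0]
ft_force: [-0.7, -0.7, 4.4]
grip_width: 0.13
grip_force: 15.0
```

```bash
python3 -c "
from h import *
P=np.array([.570,.1595])
go(*[(round(P[0]-.06*np.sin(t),4),-.1264,round(P[1]-.010+.06*np.cos(t),4)) for t in (1.571,1.45,1.33,1.21,1.09,.97,.85,.73,.61,.49,.37,.25,.13)])"
```

```text
board pos [ 0.5121 -0.1268  0.1525] F board [-0.71 -0.69  4.36] yaw err(turn tool z) -0.0019 t 17.0 w 0.13
(np.float64(0.51), -0.1264, np.float64(0.1495)) -> [0.0021 0.0004 0.003 ]
(np.float64(0.5104), -0.1264, np.float64(0.1567)) -> [ 0.0017  0.0004 -0.0042]
(np.float64(0.5117), -0.1264, np.float64(0.1638)) -> [ 0.0004  0.0004 -0.0113]
(np.float64(0.5139), -0.1264, np.float64(0.1707)) -> [-0.0018  0.0004 -0.0182]
(np.float64(0.5168), -0.1264, np.float64(0.1772)) -> [-0.0048  0.0004 -0.0247]
(np.float64(0.5205), -0.1264, np.float64(0.1834)) -> [-0.0085  0.0004 -0.0308]
(np.float64(0.5249), -0.1264, np.float64(0.1891)) -> [-0.0129  0.0004 -0.0365]
(np.float64(0.53), -0.1264, np.float64(0.1942)) -> [-0.018   0.0005 -0.0416]
(np.float64(0.5356), -0.1264, np.float64(0.1987)) -> [-0.0236  0.0005 -0.0461]
(np.float64(0.5418), -0.1264, np.float64(0.2024)) -> [-0.0298  0.0005 -0.0498]
(np.float64(0.5483), -0.1264, np.float64(0.2054)) -> [-0.0363  0.0005 -0.0528]
(np.float64(0.5552), -0.1264, np.float64(0.2076)) -> [-0.0432  0.0005 -0.055 ]
(np.float64(0.5622), -0.1264, np.float64(0.209)) -> [-0.0502  0.0005 -0.0563]
```

Call:
{"method": "inch_along", "body": {"offsets": [[0, 0, -0.35, 0, 0], [-0.075, 0, -0.715, 0, 0], [-0.2, 0, -1.06, 0, 0], [-0.2, 0, -1.06, 0, 0]]}}

```text
time: 17.4
position: [0.5192, -0.1024, 0.1723]
tool_rot: [0.07, -3.137, 0.0]
ft_force: [-2.2, -2.0, -4.6]
grip_width: 0.133
grip_force: 15.0
```

```bash
python3 -c "
from h import *
st()"
```

```text
board pos [ 0.5138 -0.1267  0.1723] F board [-2.3  -1.93 -4.64] yaw err(turn tool z) -0.0021 t 17.4 w 0.133
```

In the tool's units: -0.0235 m is -1.175, -0.0184 m is -0.92.

Call:
{"method": "inch_along", "body": {"offsets": [[-0.15, 0, -0.325, 0, 0], [-0.33, 0, -0.635, 0, 0], [-0.55, 0, -0.92, 0, 0], [-0.805, 0, -1.175, 0, 0], [-0.805, 0, -1.175, 0, 0]]}}

```text
time: 17.9
position: [0.5354, -0.1017, 0.1969]
tool_rot: [0.07, -3.137, -0.0]
ft_force: [-6.7, -1.3, -0.5]
grip_width: 0.131
grip_force: 15.0
```

```bash
python3 -c "
from h import *
st()"
```

```text
board pos [ 0.53   -0.1268  0.1969] F board [-6.76 -1.   -0.5 ] yaw err(turn tool z) -0.0022 t 17.9 w 0.131
```

Call:
{"method": "inch_along", "body": {"offsets": [[-0.28, 0, -0.225, 0, 0], [-0.59, 0, -0.41, 0, 0], [-0.915, 0, -0.56, 0, 0], [-1.26, 0, -0.67, 0, 0], [-1.61, 0, -0.74, 0, 0], [-1.61, 0, -0.74, 0, 0]]}}

```text
time: 18.5
position: [0.5716, -0.0989, 0.2129]
tool_rot: [-0.073, 3.135, 0.001]
ft_force: [1.0, 0.4, -0.2]
grip_width: 0.012
grip_force: 0.0
```

```bash
python3 -c "
from h import *
st()"
```

```text
board pos [ 0.5663 -0.1257  0.2129] F board [ 1.06  0.35 -0.19] yaw err(turn tool z) -0.0005 t 18.5 w 0.012
```

```bash
python3 snap.py w9; cat >tip.py <<'E'
from h import *
for n,(x0,y0,x1,y1) in(("scene",(190,105,345,255)),("side",(250,115,355,300))):
    im=ctrl.get_image(n);cv2.imwrite(f"pics/t_{n}.png",im[:,:,::-1]);h=cv2.cvtColor(im,cv2.COLOR_RGB2HSV);m=cv2.inRange(h,(4,130,90),(18,255,255))
    k,l,s,c=cv2.connectedComponentsWithStats(m);print(n,[(np.round(c[i],1),s[i][4]) for i in range(1,k) if s[i][4]>3 and x0<c[i][0]<x1 and y0<c[i][1]<y1])
E
python3 tip.py; python3 - <<'E'
import cv2,numpy as np
h=cv2.cvtColor(cv2.imread("pics/w9.png"),cv2.COLOR_BGR2HSV);m=cv2.inRange(h,(4,140,90),(16,255,255));m[245:]=0
k,l,s,c=cv2.connectedComponentsWithStats(m);print([(np.round(c[i],1),s[i][4]) for i in range(1,k) if s[i][4]>15])
a=cv2.imread("pics/t_side.png")[100:240,230:350];b=cv2.imread("pics/t_scene.png")[90:230,220:340]
cv2.imwrite("pics/d.png",cv2.resize(np.hstack([a,b]),None,fx=3.3,fy=3.3,interpolation=cv2.INTER_CUBIC))
E
```

```text
[ 0.57160571 -0.09894897  0.21294883] [-7.29702012e-02  3.13520150e+00  6.81190439e-04]
scene [(array([296.9, 161.5]), np.int32(19)), (array([206.3, 166.9]), np.int32(26))]
side [(array([253. , 168.5]), np.int32(10)), (array([297.9, 176.6]), np.int32(21))]
[(array([505.7, 112.7]), np.int32(151)), (array([256.7, 205.7]), np.int32(238))]
```

View pics/d.png

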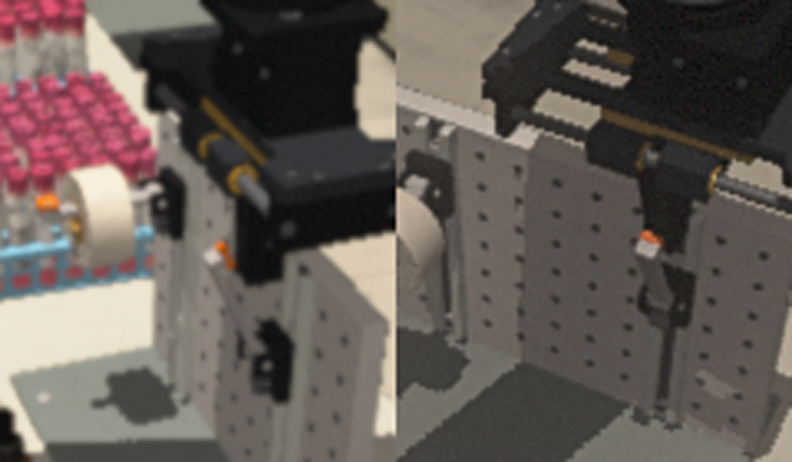

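The picture shows the arm slipped free and resting at about 45°, in front of the shut fingers, with its tip at scene (297,161) and side (298,177). The roll hangs on the other hook. I'll go over to the front of the arm and push it home with shut fingers.

```bash
python3 -c "
from h import *
x,e=meet(ray('scene',(296.9,161.5)),ray('side',(297.9,176.6)));print(x@BX,x@BY,x[2],e)
go((.566,-.126,.285),(.485,-.1266,.285),(.485,-.1266,.205))"
```

```text
0.5439182320334051 -0.1251149611258785 0.23232747310301075 0.002170715390377446
board pos [ 0.5644 -0.1262  0.2119] F board [-0.87 -1.08  0.17] yaw err(turn tool z) -0.0012 t 18.65 w 0.001
(0.566, -0.126, 0.285) -> [-0.0018  0.0002 -0.0731]
(0.485, -0.1266, 0.285) -> [ 0.0792 -0.0005 -0.0733]
(0.485, -0.1266, 0.205) -> [ 0.0794 -0.0005  0.0067]
```

Call:
{"method": "inch_along", "body": {"offsets": [[0, 0, -1.75, 0, 0], [0, 0, -3.5, 0, 0], [2, 0, -3.65, 0, 0], [3.95, 0, -3.65, 0, 0], [3.95, 0, -3.65, 0, 0], [3.95, 0, -1.75, 0, 0], [3.95, 0, 0.1, 0, 0], [3.95, 0, 0.1, 0, 0], [3.95, 0, 0.1, 0, 0]]}}

```text
time: 19.55
position: [0.4902, -0.1034, 0.2095]
tool_rot: [-0.071, 3.141, -0.0]
ft_force: [0.6, 0.2, 0.2]
grip_width: 0.01
grip_force: 0.0
```

```bash
python3 -c "
from h import *
st()"
```

```text
board pos [ 0.4848 -0.1263  0.2095] F board [0.61 0.14 0.22] yaw err(turn tool z) -0.0017 t 19.55 w 0.01
```

Call:
{"method": "inch_along", "body": {"offsets": [[-1, 0, 0, 0, 0], [-1.5, 0, 0, 0, 0], [-2, 0, 0, 0, 0], [-2.5, 0, 0, 0, 0], [-2.8, 0, 0, 0, 0], [-3.1, 0, 0, 0, 0], [-3.3, 0, 0, 0, 0], [-3.3, 0, 0, 0, 0]]}}

```text
time: 20.35
position: [0.5562, -0.101, 0.2104]
tool_rot: [-0.071, 3.14, -0.001]
ft_force: [-1.4, -0.5, 0.9]
grip_width: 0.005
grip_force: 0.9
```

```bash
python3 -c "
from h import *
st()"
```

```text
board pos [ 0.5509 -0.127   0.2104] F board [-1.46 -0.47  0.87] yaw err(turn tool z) -0.002 t 20.35 w 0.005
```

In the tool's units: -0.008 m is -0.4, -0.006 m is -0.3.

Call:
{"method": "inch_along", "body": {"offsets": [[-0.15, 0, 0, 0, 0], [-0.3, 0, 0, 0, 0], [-0.4, 0, 0, 0, 0], [-0.4, 0, 0, 0, 0]]}}

```text
time: 20.75
position: [0.5596, -0.1008, 0.2093]
tool_rot: [0.069, -3.131, -0.002]
ft_force: [-15.0, -0.1, 11.6]
grip_width: 0.007
grip_force: 7.7
```

```bash
python3 -c "
from h import *
st()"
```

```text
board pos [ 0.5543 -0.127   0.2093] F board [-14.97   0.59  11.64] yaw err(turn tool z) -0.0029 t 20.75 w 0.007
```

Call:
{"method": "inch_along", "body": {"offsets": [[-0.05, 0, 0, 0, 0], [-0.1, 0, 0, 0, 0], [-0.1, 0, 0, 0, 0], [-0.1, 0, 0, 0, 0]]}}

```text
time: 21.15
position: [0.56, -0.1008, 0.2093]
tool_rot: [0.068, -3.128, -0.003]
ft_force: [-20.2, -0.0, 14.5]
grip_width: -0.001
grip_force: 10.0
```

```bash
python3 -c "
from h import *
st()"
```

```text
board pos [ 0.5546 -0.127   0.2093] F board [-20.18   0.94  14.48] yaw err(turn tool z) -0.0032 t 21.15 w -0.001
```

Call:
{"method": "inch_along", "body": {"offsets": [[1, 0, 0, 0, 0], [2, 0, -1, 0, 0], [2, 0, -3, 0, 0], [1, 0, -5.5, 0, 0], [0, 2, -7.5, 0, 0], [0, 3.5, -8.5, 0, 0], [0, 3.5, -8.5, 0, 0], [0, 3.5, -8.5, 0, 0], [0, 3.5, -8.5, 0, 0]]}}

```text
time: 22.05
position: [0.5624, -0.0311, 0.3782]
tool_rot: [0.069, -3.14, 0.001]
ft_force: [-0.2, -0.2, -0.3]
grip_width: 0.006
grip_force: 0.0
```

```bash
python3 snap.py wa
```

```text
[ 0.56240347 -0.03113965  0.37818221] [ 6.90368386e-02 -3.14015508e+00  9.37305464e-04]
```

Call:
{"method": "inch_along", "body": {"offsets": [[0, -2.5, 0, 0, 0], [0, -5, 0, 0, 0], [0, -7, 0, 0, 0], [0, -7, 0, 0, 0], [0, -7, 0, 0, 0], [0, -7, 0, 0, 0]]}}

```text
time: 22.7
position: [0.5689, -0.169, 0.3783]
tool_rot: [0.072, -3.14, -0.002]
ft_force: [0.1, 0.7, 0.3]
grip_width: 0.001
grip_force: 0.0
```

```bash
python3 snap.py wb; cat >m2.py <<'E'
from h import *
import json
o={}
for n in("wa","wb"):
    W=[np.array(v) for v in json.load(open(n+".json"))]
    h=cv2.cvtColor(cv2.imread(f"pics/{n}.png"),cv2.COLOR_BGR2HSV);m=cv2.inRange(h,(4,140,90),(18,255,255));m[:100]=0;m[245:]=0
    k,l,s,c=cv2.connectedComponentsWithStats(m);r=sorted([tuple(c[i])+tuple(s[i]) for i in range(1,k) if s[i][4]>15]);print(n,np.round(r,1));o[n]=(W,r)
for i in range(len(o["wa"][1])):
  for j in range(len(o["wb"][1])):
        x,e=meet(*[ray("wrist",o[n][1][q][:2],o[n][0]) for n,q in(("wa",i),("wb",j))])
        if e<.004:print(i,j,x@BX,x@BY,x[2],e)
E
python3 m2.py
```

```text
[ 0.56888864 -0.16902848  0.37831862] [ 7.23608336e-02 -3.14018500e+00 -1.80068775e-03]
wa [[ 59.7 227.7  53.  222.   13.   12.   46. ]
 [ 73.8 222.6  67.  216.   12.   16.   59. ]
 [197.2 197.2 192.  196.   12.    3.   26. ]
 [336.8 121.3 333.  116.    8.   10.   50. ]]
wb [[273.9 231.5 272.  228.    4.    8.   19. ]
 [274.5 241.3 273.  238.    4.    7.   19. ]
 [318.8 197.  314.  196.   11.    3.   30. ]
 [447.8 121.3 442.  116.   10.   10.   64. ]]
0 0 0.5603919062614864 -0.18544230355363156 0.37364367736551146 0.0014869400524762035
1 0 0.5632510541000229 -0.18465180633205439 0.36194841806712724 0.0032948129395574963
2 2 0.5762077421315277 -0.1267716970273602 0.23738614524849258 9.791077934561447e-05
3 3 0.49347485226567567 0.03996714014959923 0.18559358326053424 5.349199801790393e-05
```

Call:
{"method": "inch_along", "body": {"offsets": [[0, 0, -1.5, 0, 0], [0, 0, -1.5, 0, 0], [0, 0, -1.5, 0, 0]]}}

```text
time: 23.05
position: [0.5694, -0.1688, 0.4093]
tool_rot: [-0.074, 3.139, 0.0]
ft_force: [0.5, 0.1, -0.5]
grip_width: 0.007
grip_force: 0.0
```

```bash
python3 -c "
from bench import ctrl
print(ctrl.close_job())"
```

```text
the job is handed in; nothing more can be done
None
```

I handed the job in at about 23 s, with no verdict returned: the roll hangs released on the formerly empty hook, which is open to its stop, and the emptied hook is folded flat (about 0.01 rad, from the camera); the arm slipped from the fingers once and was pushed home from the front, and I could not read carrier slip directly, though pushes were kept to about 20 N.

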